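# Weigh out a batch of lock nuts on the spring scale

### The arm

A 7-joint arm with a two-finger parallel gripper is mounted at the origin on a cart in front of the work surface, level with it; the furniture and walls round the work are solid. World frame = base frame: x ahead of the robot, y to its left, z up, the work surface at z = 0. Lengths are in m, angles in rad, forces in N, time in s.
With the tool pointing down it reaches from about 0.4 to 0.85 m from the base axis. Payload 10.4 kg.
Tool frame: the origin (TCP) lies at the very end of the fingers, on their centre line; the grasp point (between the pads) lies 19 mm behind it (grip_point_offset is the distance from the TCP to the grasp point, in m); z points along the fingers, y is the line along which they close (so a half turn about z gives the same grasp; the last joint's range is limited). The gripper opens to 87 mm and grips with 3 to 60 N. Pads are 19 mm wide; open, the fingers measure 117 mm over their backs; the gripper's body (75 mm by 190 mm) begins 51 mm behind the grasp point.
Start: joints at [-1.157, 0.332, -0.065, 1.46, 0.022, 1.35, -0.088], TCP at [0.264, 0.566, 0.223] pointing down, gripper open.
Joint ranges: [-2.6, 2.6], [-0.5, 2.12], [-1.47, 1.34], [0.16, 2.42], [-1.27, 4.41], [0.06, 2.06], [-2.6, 2.6]. Speed limits (rad/s): [2.22, 2.22, 2.79, 2.79, 3.14, 3.14, 3.14].

### API

Orientations are given as a unit quaternion [x, y, z, w].
In Python, from bench import * gives the robot as it stands.
- The arm moves only by the tool play_rows, never from a script. Its argument "increments" is text: rows parted by semicolons, each of 7 numbers parted by spaces: the turn, a rotation vector about the tool's x, y, z in rad, then the shift along the tool's x, y, z in m, then the opening, from 0 (shut) to 1 (fully open). A call has 1 to 8 rows; each row is the pose to reach, as a shift and turn from the pose commanded when the call began, along the tool's axes at that moment; what a row does not reach only later rows make up. A row lasts 1/10 s, in which the tool goes at most 50 mm and 8.59 degrees, less where a joint would pass 70% of its speed; a pose out of reach is approached as far as the arm can. A call with a gripper value outside its range is refused whole. The fingers move at their own pace and stop on an object; "grip_force" is the grip in N (left out, the last holds). Time passes only in rows, so rows that repeat a pose let the fingers close. It gives the time, the measured TCP pose, the force, the opening and the grip force at its end, in the units of the state.
- read_state(): the state, without advancing time (a new reading comes with each control period).
- camera(name): name is "side" or "top" or "wrist"; returns a dict with "color" (480x640x3 uint8, red, green, blue), "fx", "fy", "cx", "cy" (pixels), "k1" (the pictures are not rectified: a ray, as slopes to the right and down, at radius r is drawn at 1 + k1 r^2 times it, then the intrinsics apply), "camera_from_world" (4x4, takes a point from world to camera coordinates); the wrist camera has in their place "mount" (4x4, takes a point from camera to tool coordinates, whose origin is the TCP and whose axes are the flange's). Camera axes: x right, y down, z forward; pixel columns grow to the right and rows downward; lengths in m; the calibration is good to about 2 mm. A picture is of the moment at which its call begins: read the wrist's pose just before it. There is no depth.
- close_job(): hands the job in; it is judged then, once.
The state is a dict: "time": time; "joint_positions": joint angles; "joint_vel": joint speeds; "joint_torque": joint torques, N m; "ee_pos": TCP position; "eef_rot": TCP orientation; "ft_force": force on the tool from outside, world axes, zero at the start; "torque": the same for the moment, N m; "width": finger opening in m; "grip_force": force on a finger pad.
Only numpy, scipy, OpenCV 4.12 (cv2) and the standard library are available. Lean on these libraries where they do the work, as an engineer would, in place of code of your own. Each camera call takes 0.05 s, during which the arm holds its last target. There are 200 camera calls.

### The job

Weigh out a batch of nuts: thread the steel nuts one at a time over the post of the spring scale's pan, lowering each gently all the way down and letting go of it before you fetch the next, and stop as soon as the red pointer comes to rest inside the green band (two or three nuts will do it). The post stands several millimetres off the middle, so feel for it, and never load the scale with more than 20 N. Leave the nuts that are not needed and the other things on the bench where they are.

Things in the scene. Friction and masses are not known exactly. Their poses are not given: they have to be found in the camera images.
- scale: spring scale, fixed to the bench: green base 170 x 116 mm, 30 high, reaching 58 mm to its -x side and 112 mm to +x, with a round aluminium pan (80 mm diameter) above it. Origin: on the bench under the middle of the pan; z up. At its +x end (90 mm) stands a grey column, 60 wide, top at 138 mm; its white face towards -x has black marks and a green band
- pan_middle (a point): middle of the pan's top face. About here a dark steel post stands on the pan: 27 mm diameter, 48 high, flat top, edge bevelled 0.8 mm. It is eccentric: its axis stands 4 to 7 mm from this point, in any direction (not reported). It stays where left; a side push over about 1.5 N slides it, by up to 4 mm each way. Nuts (1.5 mm play all round) rest on the pan, one on another
- scale_pan (a joint): how far pan, post and red pointer have sunk, m. Pan top is 0.115 minus this above the bench, post top 0.163 minus this. Spring about 95 N/m: a nut sinks it 12 to 16 mm, at rest in 0.5 s. Empty: 0.003 to 0.022. Green band: 0.040 to 0.060. Hard stop: 0.072. A nut pressed on the post's top pushes the pan down; when it drops over the post the pan springs back up
- nut_a: steel-grey thin hexagon lock nut lying flat: 46 mm across flats (53 across corners), 15 high, plain bore 30 mm, 135 g (give or take 10%). Origin: centre of its underside; z up its bore; its x axis points at the middle of a flat, further flats every 60 degrees. All four are alike; any may be used
- nut_b: steel-grey thin hexagon lock nut lying flat: 46 mm across flats (53 across corners), 15 high, plain bore 30 mm, 135 g (give or take 10%). Origin: centre of its underside; z up its bore; its x axis points at the middle of a flat, further flats every 60 degrees. All four are alike; any may be used
- nut_c: steel-grey thin hexagon lock nut lying flat: 46 mm across flats (53 across corners), 15 high, plain bore 30 mm, 135 g (give or take 10%). Origin: centre of its underside; z up its bore; its x axis points at the middle of a flat, further flats every 60 degrees. All four are alike; any may be used
- nut_d: steel-grey thin hexagon lock nut lying flat: 46 mm across flats (53 across corners), 15 high, plain bore 30 mm, 135 g (give or take 10%). Origin: centre of its underside; z up its bore; its x axis points at the middle of a flat, further flats every 60 degrees. All four are alike; any may be used
- bolt_jar: bystander: amber jar with tin lid, 63 mm diameter, 79 high; origin under its centre
- spanner: bystander: open-ended steel spanner lying flat, 189 x 32 x 9 mm; origin under its centre, long axis x
- tape_measure: bystander: yellow tape measure, 37 x 72 x 64 mm; origin under its centre
- mallet: bystander: rubber mallet lying down, 278 x 85 x 55 mm; origin under its centre, handle along its x
- wood_block: bystander: beech block, 52 x 110 x 42 mm; origin under its centre
Mind the look-alikes: they are no part of the job. Leave any turquoise look-alike of the nut_b alone. What is shaped like the nut_d but yellow is not meant.

How it is judged:
On the way, in this order (a step that is already met when the one before it is completed fails the run):
1. one nut alone is down over the post, let go, pan at rest ((((horizontal distance between nut_a and scale below 0.014 m and angle between nut_a's own z axis and vertical below 0.1 rad and height (world z) of nut_a below 0.125 m) and horizontal distance between each of nut_b, nut_c, nut_d and scale above 0.06 m) or (horizontal distance between each of nut_a, nut_c, nut_d and scale above 0.06 m and (horizontal distance between nut_b and scale below 0.014 m and angle between nut_b's own z axis and vertical below 0.1 rad and height (world z) of nut_b below 0.125 m)) or (horizontal distance between each of nut_a, nut_b, nut_d and scale above 0.06 m and (horizontal distance between nut_c and scale below 0.014 m and angle between nut_c's own z axis and vertical below 0.1 rad and height (world z) of nut_c below 0.125 m)) or (horizontal distance between each of nut_a, nut_b, nut_c and scale above 0.06 m and (horizontal distance between nut_d and scale below 0.014 m and angle between nut_d's own z axis and vertical below 0.1 rad and height (world z) of nut_d below 0.125 m))) and contact force between the fingers and nut_a below 0.05 N and contact force between the fingers and nut_b below 0.05 N and contact force between the fingers and nut_c below 0.05 N and contact force between the fingers and nut_d below 0.05 N and contact force between each of the arm, the fingers and scale below 0.05 N and velocity of joint scale_pan between -0.004 and 0.004 m/s), for 0.2 s.
2. a second nut is over the post on top of it, let go, pan at rest ((((horizontal distance between nut_a and scale below 0.014 m and angle between nut_a's own z axis and vertical below 0.1 rad and height (world z) of nut_a below 0.125 m) and (horizontal distance between nut_b and scale below 0.014 m and angle between nut_b's own z axis and vertical below 0.1 rad and height (world z) of nut_b below 0.125 m) and horizontal distance between each of nut_c, nut_d and scale above 0.06 m) or ((horizontal distance between nut_a and scale below 0.014 m and angle between nut_a's own z axis and vertical below 0.1 rad and height (world z) of nut_a below 0.125 m) and horizontal distance between each of nut_b, nut_d and scale above 0.06 m and (horizontal distance between nut_c and scale below 0.014 m and angle between nut_c's own z axis and vertical below 0.1 rad and height (world z) of nut_c below 0.125 m)) or ((horizontal distance between nut_a and scale below 0.014 m and angle between nut_a's own z axis and vertical below 0.1 rad and height (world z) of nut_a below 0.125 m) and horizontal distance between each of nut_b, nut_c and scale above 0.06 m and (horizontal distance between nut_d and scale below 0.014 m and angle between nut_d's own z axis and vertical below 0.1 rad and height (world z) of nut_d below 0.125 m)) or (horizontal distance between each of nut_a, nut_d and scale above 0.06 m and (horizontal distance between nut_b and scale below 0.014 m and angle between nut_b's own z axis and vertical below 0.1 rad and height (world z) of nut_b below 0.125 m) and (horizontal distance between nut_c and scale below 0.014 m and angle between nut_c's own z axis and vertical below 0.1 rad and height (world z) of nut_c below 0.125 m)) or (horizontal distance between each of nut_a, nut_c and scale above 0.06 m and (horizontal distance between nut_b and scale below 0.014 m and angle between nut_b's own z axis and vertical below 0.1 rad and height (world z) of nut_b below 0.125 m) and (horizontal distance between nut_d and scale below 0.014 m and angle between nut_d's own z axis and vertical below 0.1 rad and height (world z) of nut_d below 0.125 m)) or (horizontal distance between each of nut_a, nut_b and scale above 0.06 m and (horizontal distance between nut_c and scale below 0.014 m and angle between nut_c's own z axis and vertical below 0.1 rad and height (world z) of nut_c below 0.125 m) and (horizontal distance between nut_d and scale below 0.014 m and angle between nut_d's own z axis and vertical below 0.1 rad and height (world z) of nut_d below 0.125 m))) and contact force between the fingers and nut_a below 0.05 N and contact force between the fingers and nut_b below 0.05 N and contact force between the fingers and nut_c below 0.05 N and contact force between the fingers and nut_d below 0.05 N and contact force between each of the arm, the fingers and scale below 0.05 N and velocity of joint scale_pan between -0.004 and 0.004 m/s), for 0.2 s.
At the end, for the whole second after the job is handed in: the pan is at rest with the pointer in the green band (joint 0.040 to 0.060 m); every nut is either over the post (level, its centre within 14 mm of the middle of the pan) or within 30 mm of where it lay at the start (value of joint scale_pan between 0.04 and 0.06 m and velocity of joint scale_pan between -0.004 and 0.004 m/s and ((horizontal distance between nut_a and scale below 0.014 m and angle between nut_a's own z axis and vertical below 0.1 rad and height (world z) of nut_a below 0.125 m) or (distance of nut_a from where it was at the start of the episode below 0.03 m and height (world z) of nut_a below 0.01 m)) and ((horizontal distance between nut_b and scale below 0.014 m and angle between nut_b's own z axis and vertical below 0.1 rad and height (world z) of nut_b below 0.125 m) or (distance of nut_b from where it was at the start of the episode below 0.03 m and height (world z) of nut_b below 0.01 m)) and ((horizontal distance between nut_c and scale below 0.014 m and angle between nut_c's own z axis and vertical below 0.1 rad and height (world z) of nut_c below 0.125 m) or (distance of nut_c from where it was at the start of the episode below 0.03 m and height (world z) of nut_c below 0.01 m)) and ((horizontal distance between nut_d and scale below 0.014 m and angle between nut_d's own z axis and vertical below 0.1 rad and height (world z) of nut_d below 0.125 m) or (distance of nut_d from where it was at the start of the episode below 0.03 m and height (world z) of nut_d below 0.01 m))); the robot touches nothing.
It fails at once if the scale (pan, post or base) is loaded with more than 20 N (contact force between scale and anything else above 20 N).
It fails at once if one of the bystanders (jar, spanner, tape measure, mallet, wood block) is moved by more than 30 mm (distance of any of bolt_jar, spanner, tape_measure, mallet, wood_block from where it was at the start of the episode above 0.03 m).
It also fails if it takes over 72 s, if anything falls off the work surface, if the arm or the gripper's body presses on something with over 40 N, if the wrist force passes 120 N, or if a joint passes its speed limit or range.

## Working session

There is one attempt and no reset: what is moved stays moved. The work goes in short steps, Python scripts to look and compute and a tool call to move; the robot and the scene stay as the last step left them, time stands still between calls to the robot, and variables do not carry over. Pictures are saved under pics/ and viewed, at most 10 in all, crops included, and the job is handed in when it is done.

Besides the shell and the picture viewer there is one more tool, called as a command line: name --argument value ..., lists and objects as JSON in quotes. play_rows: Moves the arm, as the interface text tells. Its arguments: {"type":"object","properties":{"increments":{"type":"string"},"grip_force":{"type":"number"}},"required":["increments"]}

```bash
mkdir -p pics; ls
python3 - <<'E'
from bench import *
import cv2
s=read_state(); print({k:s[k] for k in ('time','ee_pos','eef_rot','width','ft_force','grip_force')})
for n in ('top','side'):
    c=camera(n); cv2.imwrite(f'pics/{n}0.png',c['color'][:,:,::-1]); print(n,c['fx'],c['cx'],c['cy'],c['k1'],c['camera_from_world'])
E
```

```text
pics
{'time': 0.0, 'ee_pos': array([0.26422765, 0.56595878, 0.22175472]), 'eef_rot': array([ 2.16645879e-01,  9.76249992e-01, -7.07833182e-04, -1.22165543e-04]), 'width': 0.08723054986128623, 'ft_force': array([0.4321306 , 0.51785243, 0.46441079]), 'grip_force': 0.0}
top 468.7041978165645 317.0780596616692 244.5835601023569 -0.11883437379447785 [[-0.0291864  -0.9995654   0.00414206  0.06853775]
 [-0.99062385  0.02837153 -0.13363926  0.61246646]
 [ 0.13346366 -0.00800367 -0.99102139  1.09220575]
 [ 0.          0.          0.          1.        ]]
side 526.787924540355 316.21979447337276 240.45426709939227 -0.10780037170089567 [[ 0.97605878 -0.21634681  0.02243482 -0.60621443]
 [-0.05714976 -0.35461197 -0.93326537  0.13026421]
 [ 0.20986465  0.90963971 -0.3584863   1.18938802]
 [ 0.          0.          0.          1.        ]]
```

View pics/top0.png

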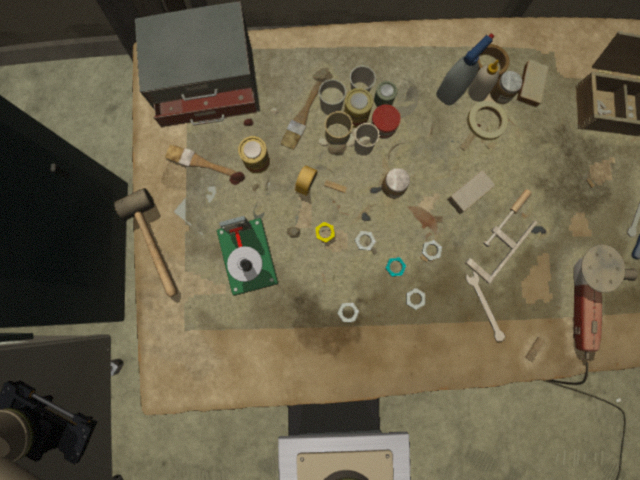

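View pics/side0.png

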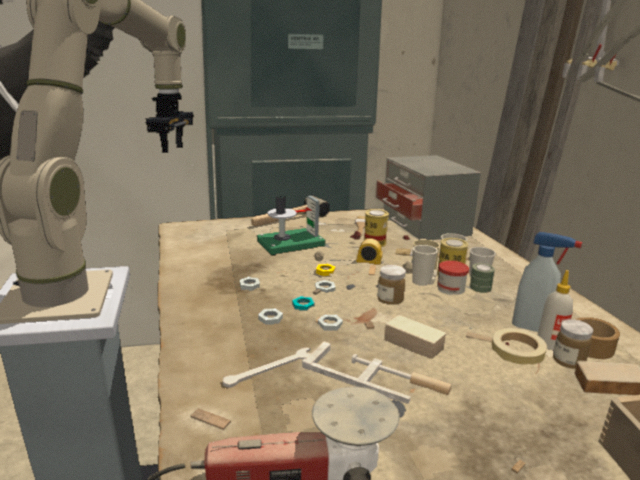

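The top view shows four steel nuts at (365,240), (432,250), (416,298) and (348,312). The look-alikes are yellow at (325,232) and turquoise at (396,267), and the scale is at (244,262). The four grey ones fit the description because they are neither yellow nor turquoise. I'll measure them and confirm in one enlarged crop.

```bash
cat > h.py <<'E'
import numpy as np, cv2
from bench import *
from scipy.spatial.transform import Rotation as R
def und(c,px):
    K=np.array([[c['fx'],0,c['cx']],[0,c['fy'],c['cy']],[0,0,1]])
    return cv2.undistortPoints(np.array(px,float).reshape(-1,1,2),K,np.array([c['k1'],0,0,0.]))[:,0]
def Tcw(c,st=None):
    if 'mount' in c:
        W=np.eye(4);W[:3,:3]=R.from_quat(st['eef_rot']).as_matrix();W[:3,3]=st['ee_pos'];return W@c['mount']
    return np.linalg.inv(c['camera_from_world'])
def plane(c,px,z,st=None):
    T=Tcw(c,st);n=und(c,px);d=np.c_[n,np.ones(len(n))]@T[:3,:3].T;o=T[:3,3]
    return o+d*((z-o[2])/d[:,2])[:,None]
def proj(c,P,st=None):
    T=np.linalg.inv(Tcw(c,st));p=np.array(P,float).reshape(-1,3)@T[:3,:3].T+T[:3,3];s=p[:,:2]/p[:,2:]
    s=s*(1+c['k1']*(s**2).sum(1,keepdims=True));return s*[c['fx'],c['fy']]+[c['cx'],c['cy']]
E
python3 - <<'E'
from h import *
c=camera('top');im=c['color'];hsv=cv2.cvtColor(im,cv2.COLOR_RGB2HSV)
tiles=[]
for (u,v) in [(365,240),(432,250),(416,298),(348,312),(325,232),(396,267)]:
    w=16;sub=hsv[v-w:v+w,u-w:u+w];m=((sub[...,1]<55)&(sub[...,2]>120)).astype(np.uint8)
    k,l,s,_=cv2.connectedComponentsWithStats(m)
    if k>1:
        i=1+np.argmax(s[1:,4]);cs,_=cv2.findContours((l==i).astype(np.uint8),cv2.RETR_EXTERNAL,cv2.CHAIN_APPROX_NONE)
        p=cs[0][:,0]+[u-w,v-w];h=cv2.convexHull(p)
        P=plane(c,h[:,0],0.015)[:,:2];
        M=cv2.moments(P.astype(np.float32)); ctr=np.array([M['m10'],M['m01']])/M['m00']
        Q=plane(c,p,0.015)[:,:2]-ctr
        # 6-fold phase of corners
        a=np.arctan2(Q[:,1],Q[:,0]);r=np.hypot(*Q.T);ph=np.angle((r**1*np.exp(6j*a)).sum()/1)/6
        F=[(np.degrees(t),round(np.ptp(Q@[np.cos(t),np.sin(t)]),4)) for t in np.radians(np.arange(0,180,10))]
        print((u,v),s[i],ctr.round(4),'corner deg',np.degrees(ph).round(1),[f[1] for f in F])
    tiles.append(cv2.resize(im[v-20:v+20,u-20:u+20],(260,260),interpolation=cv2.INTER_CUBIC))
cv2.imwrite('pics/nuts.png',np.vstack([np.hstack(tiles[:3]),np.hstack(tiles[3:])])[:,:,::-1])
s=camera('side')['color']
a=cv2.resize(im[210:300,210:290],(480,540),interpolation=cv2.INTER_CUBIC)
b=cv2.resize(s[190:255,250:330],(320,260),interpolation=cv2.INTER_CUBIC)
b=np.vstack([b,np.zeros((280,320,3),np.uint8)])
cv2.imwrite('pics/scale.png',np.hstack([a,b])[:,:,::-1])
E
```

```text
(365, 240) [  5   7  22  20 221] [ 0.6249 -0.0681] corner deg 22.5 [np.float64(0.0483), np.float64(0.0515), np.float64(0.0532), np.float64(0.0532), np.float64(0.0517), np.float64(0.0489), np.float64(0.0494), np.float64(0.0518), np.float64(0.0527), np.float64(0.0521), np.float64(0.0506), np.float64(0.0493), np.float64(0.0501), np.float64(0.0514), np.float64(0.0519), np.float64(0.0509), np.float64(0.0485), np.float64(0.0469)]
(432, 250) [  5   6  21  20 193] [ 0.5968 -0.2341] corner deg -15.6 [np.float64(0.0478), np.float64(0.0474), np.float64(0.0476), np.float64(0.05), np.float64(0.0509), np.float64(0.0512), np.float64(0.0502), np.float64(0.0484), np.float64(0.0497), np.float64(0.0515), np.float64(0.0531), np.float64(0.053), np.float64(0.0514), np.float64(0.0482), np.float64(0.0471), np.float64(0.0487), np.float64(0.0497), np.float64(0.0492)]
(416, 298) [  7   6  18  22 205] [ 0.4778 -0.187 ] corner deg -3.5 [np.float64(0.0515), np.float64(0.0511), np.float64(0.0492), np.float64(0.0479), np.float64(0.0499), np.float64(0.051), np.float64(0.0506), np.float64(0.0488), np.float64(0.0454),
[... 331 characters left out ...]
p.float64(0.0502), np.float64(0.0492), np.float64(0.048), np.float64(0.0486), np.float64(0.0507), np.float64(0.0514), np.float64(0.0516), np.float64(0.0503), np.float64(0.0474), np.float64(0.0478), np.float64(0.0499), np.float64(0.051), np.float64(0.0506), np.float64(0.0487)]
(396, 267) [25 13  2  6  6] [ 0.5562 -0.1664] corner deg -18.7 [np.float64(0.0123), np.float64(0.0116), np.float64(0.0105), np.float64(0.0091), np.float64(0.0074), np.float64(0.0055), np.float64(0.0034), np.float64(0.0022), np.float64(0.0022), np.float64(0.0031), np.float64(0.0052), np.float64(0.0072), np.float64(0.0089), np.float64(0.0103), np.float64(0.0114), np.float64(0.0122), np.float64(0.0126), np.float64(0.0127)]
```

View pics/nuts.png

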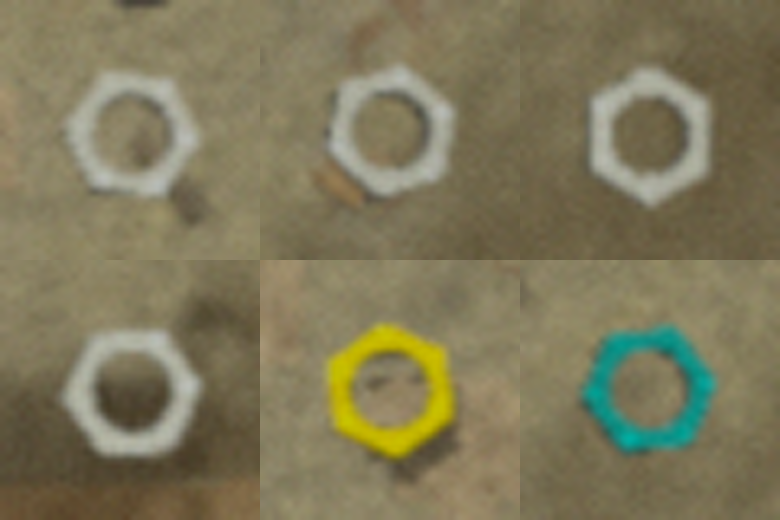

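View pics/scale.png

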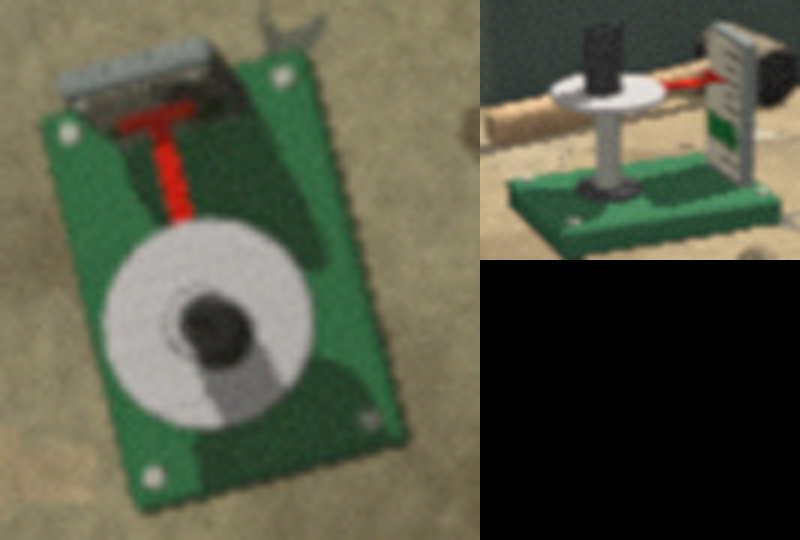

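The crop confirms that the first four tiles are steel-grey nuts and that the other two are the yellow and turquoise look-alikes. In the scale view the dark post sits at about (246,265), below right of the pan's middle, and the column is up the image. Next I'll triangulate the pan and check the wrist camera mount.

Run:
```python
from h import *
import cv2
out={}
for n,(x0,y0,x1,y1) in {'top':(222,240,270,290),'side':(262,195,300,225)}.items():
    c=camera(n);im=c['color'][y0:y1,x0:x1];hsv=cv2.cvtColor(im,cv2.COLOR_RGB2HSV)
    m=((hsv[...,1]<40)&(hsv[...,2]>125)).astype(np.uint8)
    k,l,s,_=cv2.connectedComponentsWithStats(m);i=1+np.argmax(s[1:,4]);m=(l==i).astype(np.uint8)
    cs,_=cv2.findContours(m,cv2.RETR_EXTERNAL,cv2.CHAIN_APPROX_NONE);h=cv2.convexHull(max(cs,key=len))
    e=cv2.fitEllipse(h); print(n,s[i],e, np.array(e[0])+[x0,y0]); out[n]=(c,np.array(e[0])+[x0,y0],h[:,0]+[x0,y0])
    d=(hsv[...,2]<65).astype(np.uint8);k,l,s,ce=cv2.connectedComponentsWithStats(d);i=1+np.argmax(s[1:,4]);print('dark',s[i]+np.array([x0,y0,0,0,0]),ce[i]+[x0,y0])
T=[Tcw(out[n][0]) for n in out];o=[t[:3,3] for t in T]
D=[t[:3,:3]@np.r_[und(out[n][0],[out[n][1]])[0],1] for t,n in zip(T,out)]
A=np.c_[D[0],-D[1]];q=np.linalg.lstsq(A,o[1]-o[0],rcond=None)[0]
p0,p1=o[0]+D[0]*q[0],o[1]+D[1]*q[1];print(p0,p1)
for z in (.095,.1,.105,.11): print(z,plane(out['top'][0],[out['top'][1]],z),cv2.minEnclosingCircle(plane(out['top'][0],out['top'][2],z)[:,:2].astype(np.float32)))
# scale x dir from red pointer
c=out['top'][0];print(plane(c,[(234,228),(243,262)],0.1))
s=read_state();w=camera('wrist');cv2.imwrite('pics/w0.png',w['color'][:,:,::-1]);print(w['mount'],w['fx'],w['cx'],w['cy'],w['k1'],s['time'])
```

```text
top [  5   7  35  34 719] ((22.058374404907227, 23.393678665161133), (33.93623352050781, 35.01141357421875), 55.83354187011719) [244.0583744  263.39367867]
dark [251 274  19  16  94] [260.84042553 282.64893617]
side [  6  13  28  10 174] ((19.608409881591797, 17.619651794433594), (10.969032287597656, 27.790647506713867), 90.87107849121094) [281.60840988 212.61965179]
dark [262 195  38  19 435] [279.70804598 202.61609195]
[0.56719331 0.21848988 0.1050142 ] [0.56807244 0.21837398 0.10508337]
0.095 [[0.56817907 0.21998987 0.095     ]] ((0.5682452917098999, 0.2201625406742096), 0.04049587994813919)
0.1 [[0.56768689 0.21924094 0.1       ]] ((0.5677528381347656, 0.21941280364990234), 0.040306881070137024)
0.105 [[0.56719471 0.218492   0.105     ]] ((0.5672602653503418, 0.2186630517244339), 0.04011799022555351)
0.11 [[0.56670253 0.21774307 0.11      ]] ((0.5667678117752075, 0.21791335940361023), 0.03992902487516403)
[[0.65035343 0.24189622 0.1       ]
 [0.57095061 0.22163964 0.1       ]]
[[ 1.77868110e-04 -9.65676009e-01 -2.59749522e-01  7.11720298e-02]
 [ 9.99999547e-01  4.14606839e-04 -8.56624669e-04  1.76537860e-05]
 [ 9.34915819e-04 -2.59749252e-01  9.65675645e-01 -1.62507688e-01]
 [ 0.00000000e+00  0.00000000e+00  0.00000000e+00  1.00000000e+00]] 345.73199660704256 318.6472045169094 240.89134067502977 -0.008398226533170584 0.3
```

View pics/w0.png

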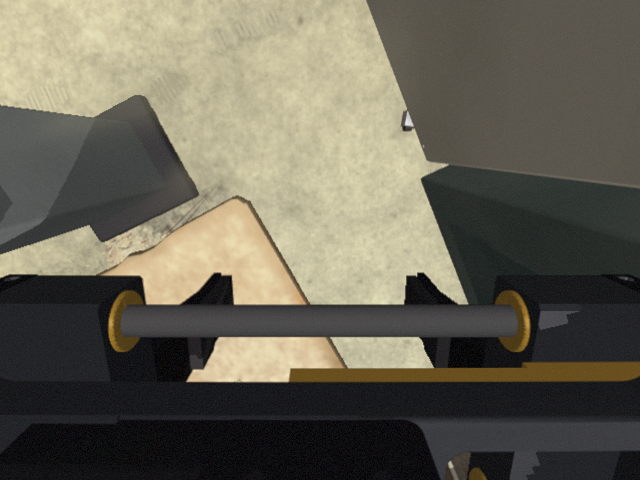

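The wrist view looks between the open fingertips at (220,300) and (420,300). A point about 100 mm below the TCP appears near row 240, clear of the rod. I'll move to hover over the post.

play_rows --increments "0 0 -0.15 -0.04 -0.018 -0.03 1;0 0 -0.3 -0.09 -0.04 -0.048 1;0 0 -0.45 -0.135 -0.061 -0.048 1;0 0 -0.6 -0.18 -0.081 -0.048 1;0 0 -0.698 -0.225 -0.101 -0.048 1;0 0 -0.698 -0.27 -0.122 -0.048 1;0 0 -0.698 -0.315 -0.142 -0.048 1;0 0 -0.698 -0.36 -0.162 -0.048 1"

```text
time: 1.15
ee_pos: [0.5139, 0.276, 0.2708]
eef_rot: [-0.13, 0.991, 0.0, 0.0]
ft_force: [1.4, -0.1, 0.0]
width: 0.0868
grip_force: 0.0
```

```bash
cat >> h.py <<'E'
def go(xyz,deg):
    s=read_state();Rm=R.from_quat(s['eef_rot']).as_matrix();p=s['ee_pos']
    y=np.degrees(np.arctan2(Rm[1,1],Rm[0,1]))
    # level-down target
    t=np.radians(deg);Y=np.array([np.cos(t),np.sin(t),0]);Z=np.array([0,0,-1.]);X=np.cross(Y,Z)
    Rt=np.c_[X,Y,Z];rv=R.from_matrix(Rm.T@Rt).as_rotvec()
    print('t',round(s['time'],2),'pos',p.round(4),'close deg',y.round(2),'F',s['ft_force'].round(2),'w',round(s['width'],4),'grip',round(s['grip_force'],1))
    print(' turn',rv.round(4),'shift',(Rm.T@(np.array(xyz)-p)).round(4))
E
python3 -c "
from h import *
go([.57,.21,.27],105)"
```

```text
t 1.15 pos [0.5139 0.276  0.2708] close deg 104.97 F [ 1.43 -0.12  0.04] w 0.0868 grip 0.0
 turn [ 0.0003  0.0006 -0.0005] shift [-0.0371 -0.0783  0.0008]
```

play_rows --increments "0 0 0 -0.019 -0.039 0 1;0 0 0 -0.037 -0.078 0.001 1;0 0 0 -0.037 -0.078 0.001 1;0 0 0 -0.037 -0.078 0.001 1"

```text
time: 1.55
ee_pos: [0.5691, 0.2112, 0.2693]
eef_rot: [-0.129, 0.992, -0.0, -0.0]
ft_force: [-0.1, 1.9, 0.3]
width: 0.0867
grip_force: 0.0
```

```bash
python3 -c "
from h import *
go([.57,.21,.27],105)
s=read_state();w=camera('wrist');np.save('w1.npy',w['color']);cv2.imwrite('pics/w1.png',w['color'][:,:,::-1])
print(proj(w,[[.567,.2185,.105],[.567,.2185,.153]],s))
"
```

```text
t 1.55 pos [0.5691 0.2112 0.2693] close deg 104.84 F [-0.07  1.94  0.29] w 0.0867 grip 0.0
 turn [ 0.     -0.0004 -0.0028] shift [-0.0006 -0.0013 -0.0007]
[[326.58798418 224.20422162]
 [327.80337296 236.4353146 ]]
```

View pics/w1.png

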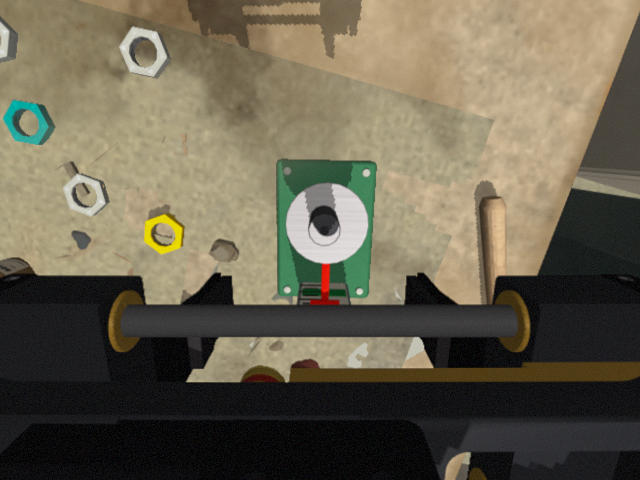

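```bash
python3 -c "
import numpy as np,cv2
a=np.load('w1.npy');g=a.mean(2)[195:255,292:362]
for r in range(0,60,2): print(195+r,' '.join('%3d'%v for v in g[r,::2]))
"
```

```text
195  97  88  79 180 204 203 193 127 124 128 128 128 126 124 125 126 128 126 124 126 127 195 204 205 205 204 203 204 204 206 206 204 165  99  93
197  98  96 166 207 206 206 191 130 129 131 126 128 129 128 129 129 127 127 129 131 128 197 209 205 206 206 208 207 206 207 205 207 207 161  94
199  91 149 206 205 206 208 209 152 127 129 130 129 131 131 132 131 133 132 133 134 132 140 216 217 218 215 217 217 218 217 219 218 218 217 131
201 121 198 202 204 203 204 206 135 127 127 128 125 126 123 127 127 128 129 131 131 129 175 210 213 212 211 212 214 215 215 214 214 216 216 203
203 193 205 207 206 207 207 203 178 127 130 128 128 130 131 134 131 127 131 130 130 129 164 205 211 210 211 212 212 210 211 213 214 210 214 211
205 206 205 205 207 205 206 205 191 128 129 127 127 130 129 108  87  90  99 123 131 130 131 205 212 210 213 213 214 214 213 214 216 214 214 218
207 204 208 204 205 204 205 205 155 122 124 127 124  77  41  28  27  27  27  37  75 123 136 209 211 212 211 211 213 212 212 211 211 212 216 218
209 203 203 205 202 203 202 205 197 135 126 125  72  22  27  29  25  30  29  35  30  59 159 
[... 2519 characters left out ...]
 213 214 211 209 214 214 215 214 217 197 174 167 166 170 174 201 220 220 219 219 221 221 220 219 220 221 220 221 218 221 212
247  57 162 209 209 207 209 211 208 211 210 210 212 211 211 210 211 213 213 214 216 213 214 217 215 216 213 215 216 216 214 216 218 218 216 125
249  54  66 191 213 212 210 213 215 213 214 217 215 212 214 215 214 217 218 214 216 217 215 216 218 217 217 219 219 219 219 219 219 217 131  94
251  58  58  89 207 219 220 218 220 218 220 219 219 220 218 220 219 219 220 221 219 220 220 220 221 221 223 221 221 221 222 222 223 149  95 100
253  64  56  55  88 182 214 211 212 213 213 214 213 214 218 216 219 214 217 217 218 217 218 216 218 218 219 220 218 221 221 220 158  99  99  98
```

```bash
python3 -c "
import numpy as np,cv2
a=np.load('w1.npy')[175:315,260:400]
cv2.imwrite('pics/w1c.png',cv2.resize(a,(560,560),interpolation=cv2.INTER_CUBIC)[:,:,::-1])
"
```

```text
(no output)
```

View pics/w1c.png

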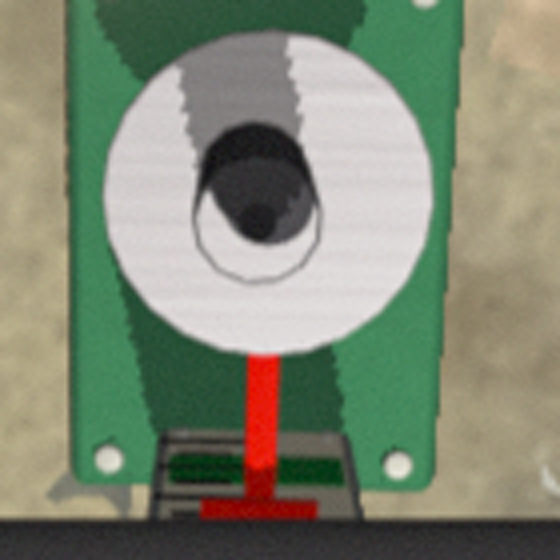

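Run:
```python
from h import *
w=camera('wrist');s=read_state()
a=w['color'].mean(2)
def ringfit(a,c0,r0,lo,hi):
    # darkest point along radii, in directions lo..hi (deg, image)
    pts=[]
    for t in np.radians(np.arange(lo,hi,5)):
        rr=np.arange(r0-5,r0+5,.25);x=c0[0]+rr*np.cos(t);y=c0[1]+rr*np.sin(t)
        v=cv2.remap(a.astype(np.float32),x.astype(np.float32)[None],y.astype(np.float32)[None],cv2.INTER_LINEAR)[0]
        i=np.argmin(v);pts.append((x[i],y[i]))
    return np.array(pts)
p=ringfit(a,(324.6,229.5),15.8,0,181)
for z in (.148,.153,.158):
    P=plane(w,p,z,s)[:,:2];A=np.c_[2*P,np.ones(len(P))];q=np.linalg.lstsq(A,(P**2).sum(1),rcond=None)[0]
    print('rim z',z,q[:2].round(4),'r',np.sqrt(q[2]+q[:2]@q[:2]).round(4))
# base: far upper arc of dark blob
E0=[]
for t in np.radians(np.arange(205,336,5)):
    rr=np.arange(8,20,.25);x=323.8+rr*np.cos(t);y=220.5+rr*np.sin(t)
    v=cv2.remap(a.astype(np.float32),x.astype(np.float32)[None],y.astype(np.float32)[None],cv2.INTER_LINEAR)[0]
    i=np.argmax(v>85);E0.append((x[i],y[i]))
for z in (.100,.105,.11):
    P=plane(w,E0,z,s)[:,:2];A=np.c_[2*P,np.ones(len(P))];q=np.linalg.lstsq(A,(P**2).sum(1),rcond=None)[0]
    print('base z',z,q[:2].round(4),'r',np.sqrt(q[2]+q[:2]@q[:2]).round(4))
# pan ellipse in wrist
hsv=cv2.cvtColor(w['color'],cv2.COLOR_RGB2HSV);m=np.zeros(a.shape,np.uint8);m[175:275,275:380]=((hsv[...,1]<45)&(a>115))[175:275,275:380]
k,l,st,_=cv2.connectedComponentsWithStats(m);i=1+np.argmax(st[1:,4]);cs,_=cv2.findContours((l==i).astype(np.uint8),0,1)
h=cv2.convexHull(max(cs,key=len))[:,0]
for z in (.100,.105,.11):
    P=plane(w,h,z,s)[:,:2];A=np.c_[2*P,np.ones(len(P))];q=np.linalg.lstsq(A,(P**2).sum(1),rcond=None)[0]
    print('pan',z,q[:2].round(4),'r',np.sqrt(q[2]+q[:2]@q[:2]).round(4))
# nut positions from wrist too
```

```text
rim z 0.148 [0.5633 0.2149] r 0.0131
rim z 0.153 [0.5622 0.2145] r 0.0129
rim z 0.158 [0.5611 0.2142] r 0.0127
base z 0.1 [0.5629 0.2145] r 0.0132
base z 0.105 [0.562  0.2142] r 0.013
base z 0.11 [0.561  0.2139] r 0.0128
pan 0.1 [0.5679 0.2196] r 0.0404
pan 0.105 [0.5669 0.2192] r 0.0398
pan 0.11 [0.5658 0.2188] r 0.0392
```

The crop shows the post leaning in perspective. Its top rim ring centres at about (324.5,230) and its base at about (324,219). Both give the same axis, (0.562, 0.2145), which is 6.8 mm off the pan middle. Pan top is about 0.104, so empty sink is about 0.011. Next is the nut at (365,240), which hovers at the same relative depth.

play_rows --increments "0 0 -0.07 0.003 -0.045 0 1;0 0 -0.131 0.006 -0.09 0 1;0 0 -0.131 0.009 -0.135 0.01 1;0 0 -0.131 0.012 -0.175 0.035 1;0 0 -0.131 0.014 -0.215 0.06 1;0 0 -0.131 0.017 -0.25 0.09 1;0 0 -0.131 0.018 -0.284 0.12 1;0 0 -0.131 0.018 -0.284 0.138 1"

```text
time: 2.45
ee_pos: [0.6237, -0.0714, 0.1293]
eef_rot: [-0.193, 0.981, -0.001, -0.001]
ft_force: [0.2, 0.0, -0.1]
width: 0.087
grip_force: 0.0
```

play_rows --increments "0 0 0 0 0 0 1;0 0 0 0 0 0 1"

```text
time: 2.65
ee_pos: [0.625, -0.0647, 0.1321]
eef_rot: [-0.196, 0.981, 0.001, 0.0]
ft_force: [0.3, 0.8, 0.5]
width: 0.0873
grip_force: 0.0
```

```bash
cat >> h.py <<'E'
def nutfit(zt=.015,box=(200,150,440,272),name=None,near=None):
    w=camera('wrist');s=read_state();hsv=cv2.cvtColor(w['color'],cv2.COLOR_RGB2HSV);x0,y0,x1,y1=box
    if name: cv2.imwrite(name,w['color'][:,:,::-1])
    m=np.zeros(hsv.shape[:2],np.uint8);m[y0:y1,x0:x1]=((hsv[...,1]<45)&(hsv[...,2]>150))[y0:y1,x0:x1]
    k,l,st,_=cv2.connectedComponentsWithStats(m);i=1+np.argmax(st[1:,4]);mm=(l==i).astype(np.uint8)
    cs,hi=cv2.findContours(mm,cv2.RETR_CCOMP,cv2.CHAIN_APPROX_NONE)
    o=max((c for c,h in zip(cs,hi[0]) if h[3]<0),key=len)
    P=plane(w,cv2.convexHull(o)[:,0],zt,s)[:,:2];M=cv2.moments(P.astype(np.float32)*1);ctr=np.array([M['m10'],M['m01']])/M['m00']
    # min width directions
    ts=np.radians(np.arange(0,180,1));wd=np.array([np.ptp(P@[np.cos(t),np.sin(t)]) for t in ts])
    wd3=wd.reshape(3,60).sum(0);f=np.argmin(wd3)
    print('stats',st[i],'outer ctr',ctr.round(4),'flats',f,f+60,f+120,'w',wd.min().round(4),wd.max().round(4))
    for b in [c for c,h in zip(cs,hi[0]) if h[3]>=0 and len(c)>40]:
        Q=plane(w,b[:,0],zt,s)[:,:2];A=np.c_[2*Q,np.ones(len(Q))];q=np.linalg.lstsq(A,(Q**2).sum(1),rcond=None)[0]
        print('bore ctr',q[:2].round(4),np.sqrt(q[2]+q[:2]@q[:2]).round(4))
    return ctr,f
E
python3 -c "
from h import *
nutfit(name='pics/w2.png')
go([.625,-.068,.131],112.5)"
```

```text
stats [ 287  205   56   61 1527] outer ctr [ 0.6266 -0.0681] flats 53 113 173 w 0.0459 0.0519
bore ctr [ 0.6267 -0.0681] 0.0155
t 2.7 pos [ 0.6255 -0.0648  0.1329] close deg 112.64 F [ 0.93 -0.35  0.74] w 0.0873 grip 0.0
 turn [0.0003 0.0019 0.0024] shift [ 0.0017 -0.0028  0.0019]
```

play_rows --increments "0 0 0 0 -0.0035 0.03 0.8;0 0 0 0 -0.0035 0.07 0.8;0 0 0 0 -0.0035 0.1 0.8;0 0 0 0 -0.0035 0.12 0.8;0 0 0 0 -0.0035 0.128 0.8;0 0 0 0 -0.0035 0.128 0.8;0 0 0 0 -0.0035 0.128 0.8" --grip_force 20

```text
time: 3.4
ee_pos: [0.6273, -0.0697, 0.0054]
eef_rot: [-0.195, 0.981, -0.0, 0.001]
ft_force: [0.9, -0.1, 0.7]
width: 0.0699
grip_force: 0.0
```

```bash
python3 -c "
from h import *
go([.6266,-.0681,.004],113)"
```

```text
t 3.4 pos [ 0.6273 -0.0697  0.0054] close deg 112.52 F [ 0.86 -0.15  0.71] w 0.0699 grip 0.0
 turn [-0.0008  0.0024 -0.0084] shift [0.0001 0.0018 0.0014]
```

play_rows --increments "0 0 0 0 0.0015 0.001 0.8;0 0 0 0 0.0015 0.001 0.5;0 0 0 0 0.0015 0.001 0.4;0 0 0 0 0.0015 0.001 0.4;0 0 0 0 0.0015 0.001 0.4;0 0 0 0 0.0015 0.001 0.4;0 0 0 0 0.0015 0.001 0.4" --grip_force 20

```text
time: 4.1
ee_pos: [0.6256, -0.0689, 0.0027]
eef_rot: [-0.195, 0.981, 0.0, 0.0]
ft_force: [-0.2, 0.0, 2.2]
width: 0.0462
grip_force: 20.0
```

```bash
python3 -c "
from h import *
go([.6266,-.0681,.004],113)"
```

```text
t 4.1 pos [ 0.6256 -0.0689  0.0027] close deg 112.47 F [-0.22  0.03  2.16] w 0.0462 grip 20.0
 turn [ 0.      0.0001 -0.0093] shift [-0.0012  0.0003 -0.0013]
```

```bash
cat >> h.py <<'E'
def avg(n=8):
    P=[];F=[];Q=[]
    for i in range(n):
        camera('wrist');s=read_state();P.append(s['ee_pos']);F.append(s['ft_force']);Rm=R.from_quat(s['eef_rot']).as_matrix();Q.append(np.degrees(np.arctan2(Rm[1,1],Rm[0,1])))
    P=np.array(P);print('t',round(s['time'],2),'mean',P.mean(0).round(4),'sd',P.std(0).round(4),'F',np.mean(F,0).round(2),np.std(F,0).round(2),'yaw',np.mean(Q).round(2),'w',round(s['width'],4))
    return P.mean(0)
E
python3 -c "
from h import *
avg()"
```

```text
t 4.5 mean [ 0.6256 -0.0688  0.0027] sd [0. 0. 0.] F [-0.93  0.3   3.11] [0.66 0.48 0.61] yaw 112.47 w 0.0458
```

play_rows --increments "0 0 0 0 0 -0.01 0.4;0 0 0 0 0 -0.04 0.4;0 0 0 0 0 -0.085 0.4;0 0 0 0 0 -0.13 0.4;0 0 0 -0.004 0.02 -0.17 0.4;0 0 0 -0.01 0.055 -0.2 0.4;0 0 0 -0.017 0.1 -0.22 0.4;0 0 0 -0.024 0.14 -0.24 0.4"

```text
time: 5.3
ee_pos: [0.5935, 0.0713, 0.2442]
eef_rot: [-0.195, 0.981, 0.0, 0.001]
ft_force: [-0.1, 1.5, -1.0]
width: 0.046
grip_force: 20.0
```

play_rows --increments "0 0 0.03 -0.008 0.045 -0.015 0.4;0 0 0.07 -0.016 0.09 -0.026 0.4;0 0 0.1 -0.022 0.125 -0.026 0.4;0 0 0.131 -0.025 0.14 -0.026 0.4;0 0 0.131 -0.025 0.146 -0.026 0.4;0 0 0.131 -0.025 0.146 -0.026 0.4;0 0 0.131 -0.025 0.146 -0.026 0.4"

```text
time: 6.0
ee_pos: [0.5619, 0.2124, 0.2686]
eef_rot: [-0.13, 0.992, -0.0, 0.0]
ft_force: [0.5, 0.0, -1.3]
width: 0.0461
grip_force: 20.0
```

```bash
cat >> h.py <<'E'
def circ(P):
    A=np.c_[2*P,np.ones(len(P))];q=np.linalg.lstsq(A,(P**2).sum(1),rcond=None)[0];return q[:2],np.sqrt(q[2]+q[:2]@q[:2])
def rim(zt,guess,name=None):
    w=camera('wrist');s=read_state();a=w['color'].mean(2).astype(np.float32)
    if name: cv2.imwrite(name,w['color'][:,:,::-1])
    g=np.r_[guess,zt]
    for it in range(4):
        pts=[]
        for t in np.radians(np.arange(0,360,4)):
            rr=np.arange(.0100,.0160,.0002);Q=np.c_[g[0]+rr*np.cos(t),g[1]+rr*np.sin(t),0*rr+zt]
            u=proj(w,Q,s).astype(np.float32);v=cv2.remap(a,u[:,:1],u[:,1:],cv2.INTER_LINEAR)[:,0]
            i=np.argmin(v)
            if v.max()-v[i]>25 and min(v[0],v[-1])>v[i]+20 : pts.append(Q[i,:2])
        pts=np.array(pts)
        if len(pts)<8: print('few',len(pts));return
        c,r=circ(pts)
        d=abs(np.hypot(*(pts-c).T)-r);c,r=circ(pts[d<=np.percentile(d,80)]);g[:2]=c
    print('rim',c.round(4),'r',r.round(4),'n',len(pts),'px',proj(w,[g],s).round(1))
E
python3 -c "
from h import *
go([.561,.2142,.269],105);avg(3);go([.561,.2142,.269],105)
rim(.152,(.562,.2145),'pics/w3.png')"
```

```text
t 6.0 pos [0.5619 0.2124 0.2686] close deg 104.89 F [ 0.48  0.04 -1.27] w 0.0461 grip 20.0
 turn [-0.0007  0.     -0.0018] shift [ 0.0004  0.0019 -0.0004]
t 6.15 mean [0.562  0.2124 0.2686] sd [0.     0.0001 0.    ] F [ 0.34 -0.03 -0.92] [0.07 0.2  0.8 ] yaw 104.86 w 0.0462
t 6.15 pos [0.5619 0.2126 0.2686] close deg 104.86 F [ 0.4  -0.28  0.21] w 0.0462 grip 20.0
 turn [-0.0003  0.0001 -0.0025] shift [ 0.0005  0.0018 -0.0004]
rim [0.5617 0.214 ] r 0.0133 n 36 px [[319.9 236.7]]
```

```bash
cat >> h.py <<'E'
def pointer():
    r=[]
    for n,(x0,y0,x1,y1) in {'side':(285,195,320,240),'top':(222,215,262,262)}.items():
        c=camera(n)['color'].astype(int)[y0:y1,x0:x1];m=(c[...,0]>110)&(c[...,1]<70)&(c[...,2]<70)
        if n=='top': m=(c[...,0]>90)&(c[...,1]<45)&(c[...,2]<45)
        ys,xs=np.nonzero(m);r+=[n,len(xs),(xs.mean()+x0).round(2) if len(xs) else None,(ys.mean()+y0).round(2) if len(xs) else None]
    print(r)
def pan(ref=(.567,.219)):
    # sink from height of pan's left+right ellipse in side view
    c=camera('side');im=c['color'][185:245,255:310];h=cv2.cvtColor(im,cv2.COLOR_RGB2HSV)
    m=((h[...,1]<40)&(h[...,2]>125)).astype(np.uint8);k,l,s,_=cv2.connectedComponentsWithStats(m);i=1+np.argmax(s[1:,4])
    print('pan blob',s[i]+np.array([255,185,0,0,0]))
E
python3 -c "
from h import *
pointer();pan();c=camera('side');print(proj(c,[[.567,.219,z] for z in (.115,.105,.095,.085,.075,.065,.055)]).round(1)[:,1])"
```

```text
['side', 27, np.float64(303.7), np.float64(210.0), 'top', 0, None, None]
pan blob [268 208  28  10 170]
[209.2 212.6 216.  219.4 222.7 226.1 229.4]
```

play_rows --increments "0 0 0 0.001 0.0015 0.02 0.4;0 0 0 0.001 0.0015 0.05 0.4;0 0 0 0.001 0.0015 0.08 0.4;0 0 0 0.001 0.0015 0.1 0.4;0 0 0 0.001 0.0015 0.108 0.4;0 0 0 0.001 0.0015 0.113 0.4;0 0 0 0.001 0.0015 0.118 0.4;0 0 0 0.001 0.0015 0.123 0.4"

```text
time: 7.2
ee_pos: [0.5608, 0.2156, 0.1464]
eef_rot: [-0.13, 0.991, 0.0, 0.001]
ft_force: [-0.5, -0.5, 0.5]
width: 0.0456
grip_force: 20.0
```

```bash
python3 -c "
from h import *
avg(5);go([.5607,.2137,.14],105);pointer();pan()"
```

```text
t 7.45 mean [0.5604 0.2155 0.1458] sd [0.     0.     0.0003] F [ 0.13 -0.61 -0.21] [0.49 0.26 0.22] yaw 104.97 w 0.0459
t 7.45 pos [0.5604 0.2155 0.1461] close deg 104.97 F [-0.24 -0.61  0.01] w 0.0459 grip 20.0
 turn [ 0.0002  0.0008 -0.0006] shift [ 0.0002 -0.0018  0.0061]
['side', 27, np.float64(303.7), np.float64(213.26), 'top', 6, np.float64(241.0), np.float64(228.5)]
pan blob [268 212  28  10 171]
```

The pan sank about 10 mm with the nut pressed on the post's top, since the TCP is 1.8 mm off in tool y. I'll slide it across under the light spring load.

play_rows --increments "0 0 0 0 -0.001 0 0.4;0 0 0 0 -0.002 0 0.4;0 0 0 0 -0.002 0 0.4;0 0 0 0 -0.002 0 0.4"

```text
time: 8.0
ee_pos: [0.5606, 0.2133, 0.1454]
eef_rot: [-0.13, 0.991, -0.0, -0.0]
ft_force: [-0.2, -0.4, -1.2]
width: 0.0455
grip_force: 20.0
```

```bash
python3 -c "
from h import *
go([.5607,.2137,.14],105);pointer();pan()"
```

```text
t 8.0 pos [0.5606 0.2133 0.1454] close deg 104.95 F [-0.21 -0.43 -1.25] w 0.0455 grip 20.0
 turn [ 0.     -0.0002 -0.0008] shift [-0.0002  0.0004  0.0054]
['side', 28, np.float64(303.11), np.float64(210.07), 'top', 0, None, None]
pan blob [268 208  28  10 156]
```

The pan sprang back, so the nut is over the post. I'll lower it onto the pan.

play_rows --increments "0 0 0 0 0 0.008 0.4;0 0 0 0 0 0.016 0.4;0 0 0 0 0 0.024 0.4;0 0 0 0 0 0.031 0.4;0 0 0 0 0 0.037 0.4;0 0 0 0 0 0.042 0.4;0 0 0 0 0 0.047 0.4;0 0 0 0 0 0.048 0.4"

```text
time: 8.95
ee_pos: [0.5606, 0.2134, 0.097]
eef_rot: [-0.13, 0.991, -0.0, -0.0]
ft_force: [0.1, 0.6, 0.2]
width: 0.0457
grip_force: 20.0
```

```bash
python3 -c "
from h import *
avg(4);go([.5607,.2137,.097],105);pointer();pan()"
```

```text
t 9.15 mean [0.5606 0.2134 0.0976] sd [0.0001 0.     0.0002] F [-0.88 -0.78 -0.29] [0.33 0.55 0.28] yaw 104.97 w 0.0461
t 9.15 pos [0.5608 0.2134 0.0978] close deg 104.96 F [-0.51 -1.   -0.53] w 0.0461 grip 20.0
 turn [ 0.0001  0.0004 -0.0007] shift [-0.      0.0003  0.0008]
['side', 33, np.float64(303.58), np.float64(214.52), 'top', 0, None, None]
pan blob [268 214  28   9 101]
```

play_rows --increments "0 0 0 0 0 0 0.6;0 0 0 0 0 0 0.75;0 0 0 0 0 0 0.75;0 0 0 0 0 -0.01 0.75;0 0 0 0 0 -0.03 0.75;0 0 0 0 0 -0.07 0.8;0 0 0 0 0 -0.12 0.8;0 0 0 0 0 -0.16 0.8"

```text
time: 10.1
ee_pos: [0.5609, 0.2134, 0.2613]
eef_rot: [-0.13, 0.991, 0.0, 0.001]
ft_force: [1.5, -0.3, 0.0]
width: 0.0693
grip_force: 0.0
```

play_rows --increments "0 0 0 0 0 -0.01 0.8;0 0 0 0 0 -0.012 0.8;0 0 0 0 0 -0.012 0.8;0 0 0 0 0 -0.012 0.8"

```text
time: 10.5
ee_pos: [0.5599, 0.2132, 0.2677]
eef_rot: [-0.13, 0.991, -0.0, -0.001]
ft_force: [0.7, 0.6, -0.8]
width: 0.0695
grip_force: 0.0
```

```bash
python3 -c "
from h import *
go([.562,.214,.27],105);pointer();pan()
rim(.138,(.562,.2145),'pics/w4.png')
go([.451,-.0191,.131],121.3)"
```

```text
t 10.5 pos [0.5599 0.2132 0.2677] close deg 104.97 F [ 0.66  0.62 -0.8 ] w 0.0695 grip 0.0
 turn [-0.0005 -0.0027 -0.0005] shift [-0.0022  0.0003 -0.0023]
['side', 27, np.float64(303.52), np.float64(214.59), 'top', 0, None, None]
pan blob [268 210  28  14 179]
rim [0.5624 0.2136] r 0.0135 n 50 px [[318.4 235.1]]
t 10.7 pos [0.5603 0.2133 0.2686] close deg 104.96 F [ 0.24  0.73 -0.85] w 0.0694 grip 0.0
 turn [-1.000e-04 -1.500e-03 -2.851e-01] shift [ 0.1654 -0.1962  0.1379]
```

View pics/w4.png

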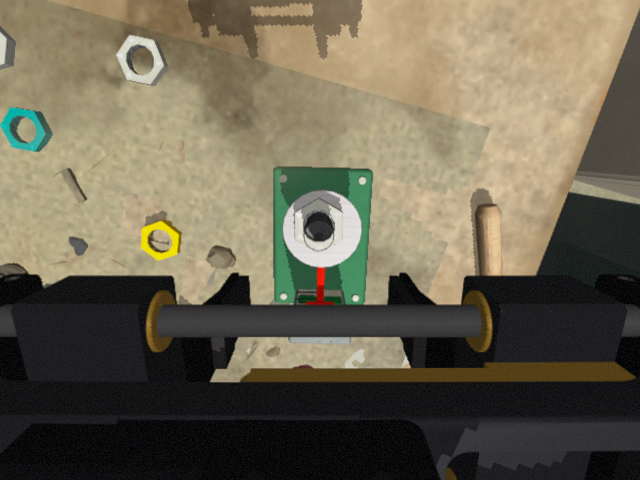

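The first nut is seated over the post at (318,232), the pan has sunk about 13.5 mm more, and the fingers are clear. Next I'll fetch the nut at (348,312).

play_rows --increments "0 0 -0.1 0.025 -0.03 0 0.8;0 0 -0.2 0.055 -0.065 0 0.8;0 0 -0.285 0.085 -0.1 0.01 0.8;0 0 -0.285 0.11 -0.13 0.04 0.8;0 0 -0.285 0.135 -0.16 0.07 0.8;0 0 -0.285 0.155 -0.185 0.1 0.8;0 0 -0.285 0.165 -0.196 0.13 0.8;0 0 -0.285 0.165 -0.196 0.138 0.8"

```text
time: 11.5
ee_pos: [0.4492, -0.0206, 0.1288]
eef_rot: [-0.268, 0.963, 0.0, -0.002]
ft_force: [-0.8, 0.5, 0.4]
width: 0.0696
grip_force: 0.0
```

play_rows --increments "0 0 0 0 0 0 0.8;0 0 0 0 0 0 0.8;0 0 0 0 0 0 0.8"

```text
time: 11.8
ee_pos: [0.4531, -0.0175, 0.1328]
eef_rot: [-0.27, 0.963, -0.0, 0.001]
ft_force: [-0.1, 1.1, 0.4]
width: 0.0696
grip_force: 0.0
```

```bash
python3 -c "
from h import *
avg(3)
c,f=nutfit()
go([*c,.0035],min((f+60*k for k in range(4)),key=lambda q:abs(q-121)))"
```

```text
t 11.95 mean [ 0.4527 -0.0178  0.1325] sd [0.0002 0.0001 0.0002] F [ 0.25  0.05 -0.3 ] [0.39 0.54 0.28] yaw 121.36 w 0.0694
stats [ 290  203   57   61 1567] outer ctr [ 0.4503 -0.0196] flats 3 63 123 w 0.0458 0.0521
bore ctr [ 0.4504 -0.0196] 0.0154
t 12.0 pos [ 0.4523 -0.0181  0.1321] close deg 121.33 F [ 0.02 -0.38  0.56] w 0.0696 grip 0.0
 turn [-0.0003  0.0009 -0.0291] shift [ 0.0026 -0.0002  0.1286]
```

play_rows --increments "0 0 -0.02 0.0026 0 0.03 0.8;0 0 -0.02 0.0026 0 0.07 0.8;0 0 -0.02 0.0026 0 0.1 0.8;0 0 -0.02 0.0026 0 0.12 0.8;0 0 -0.02 0.0026 0 0.1285 0.8;0 0 -0.02 0.0026 0 0.1285 0.8;0 0 -0.02 0.0026 0 0.1285 0.8"

```text
time: 12.7
ee_pos: [0.4504, -0.0198, 0.004]
eef_rot: [-0.279, 0.96, -0.0, 0.001]
ft_force: [0.4, -0.2, 0.3]
width: 0.0698
grip_force: 0.0
```

```bash
python3 -c "
from h import *
avg(2);go([.4503,-.0196,.0035],122.5)"
```

```text
t 12.8 mean [ 0.4506 -0.0197  0.0042] sd [0. 0. 0.] F [ 0.46 -0.15  0.14] [0.43 0.07 0.32] yaw 122.44 w 0.0696
t 12.8 pos [ 0.4506 -0.0197  0.0042] close deg 122.44 F [ 0.89 -0.22  0.46] w 0.0696 grip 0.0
 turn [-0.0008  0.002  -0.001 ] shift [0.0002 0.0003 0.0007]
```

play_rows --increments "0 0 0 0 0 0 0.5;0 0 0 0 0 0 0.4;0 0 0 0 0 0 0.4;0 0 0 0 0 0 0.4;0 0 0 0 0 0 0.4;0 0 0 0 0 0 0.4" --grip_force 20

```text
time: 13.4
ee_pos: [0.4497, -0.0198, 0.0032]
eef_rot: [-0.279, 0.96, 0.0, 0.0]
ft_force: [-2.2, -0.0, 4.0]
width: 0.0457
grip_force: 20.0
```

```bash
python3 -c "
from h import *
go([.5621,.2138,.269],105)"
```

```text
t 13.4 pos [ 0.4497 -0.0198  0.0032] close deg 122.44 F [-2.15 -0.01  3.97] w 0.0457 grip 20.0
 turn [1.000e-04 2.000e-04 3.044e-01] shift [-0.2202  0.1369 -0.2658]
```

play_rows --increments "0 0 0 0 0 -0.01 0.4;0 0 0 0 0 -0.04 0.4;0 0 0 0 0 -0.085 0.4;0 0 0 0 0 -0.13 0.4;0 0 0 -0.015 0.009 -0.17 0.4;0 0 0 -0.045 0.028 -0.2 0.4;0 0 0.1 -0.08 0.05 -0.22 0.4;0 0 0.2 -0.12 0.075 -0.24 0.4"

```text
time: 14.2
ee_pos: [0.5105, 0.1073, 0.2447]
eef_rot: [-0.179, 0.984, 0.0, 0.001]
ft_force: [0.4, 0.2, -1.0]
width: 0.046
grip_force: 20.0
```

```bash
python3 -c "
from h import *
go([.5615,.2136,.269],105)"
```

```text
t 14.2 pos [0.5105 0.1073 0.2447] close deg 110.65 F [ 0.42  0.17 -0.99] w 0.046 grip 20.0
 turn [0.     0.0016 0.0987] shift [-0.0852  0.0815 -0.0241]
```

play_rows --increments "0 0 0.05 -0.03 0.03 -0.015 0.4;0 0 0.1 -0.06 0.055 -0.024 0.4;0 0 0.1 -0.08 0.075 -0.024 0.4;0 0 0.1 -0.085 0.081 -0.024 0.4;0 0 0.1 -0.085 0.081 -0.024 0.4;0 0 0.1 -0.085 0.081 -0.024 0.4;0 0 0.1 -0.085 0.081 -0.024 0.4"

```text
time: 14.9
ee_pos: [0.5605, 0.211, 0.2669]
eef_rot: [-0.132, 0.991, -0.0, 0.0]
ft_force: [-0.3, 0.5, -0.6]
width: 0.0457
grip_force: 20.0
```

```bash
python3 -c "
from h import *
avg(3);rim(.138,(.562,.214));rim(.138,(.562,.214));go([.5615,.2136,.145],105);pointer()"
```

```text
t 15.05 mean [0.5605 0.2116 0.2669] sd [0.     0.0002 0.    ] F [-0.37  0.12 -1.37] [0.32 0.35 0.24] yaw 105.16 w 0.0459
rim [0.5617 0.2137] r 0.0135 n 30 px [[320.1 234.8]]
rim [0.562  0.2137] r 0.0134 n 29 px [[319.6 235. ]]
t 15.15 pos [0.5605 0.2123 0.2668] close deg 105.22 F [ 0.79  0.34 -1.78] w 0.0457 grip 20.0
 turn [0.0001 0.0003 0.0038] shift [-0.0013  0.001   0.1218]
['side', 27, np.float64(303.52), np.float64(214.59), 'top', 0, None, None]
```

play_rows --increments "0 0 0 -0.001 0 0.02 0.4;0 0 0 -0.001 0 0.05 0.4;0 0 0 -0.001 0 0.08 0.4;0 0 0 -0.001 0 0.1 0.4;0 0 0 -0.001 0 0.112 0.4;0 0 0 -0.001 0 0.117 0.4;0 0 0 -0.001 0 0.117 0.4;0 0 0 -0.001 0 0.117 0.4"

```text
time: 16.05
ee_pos: [0.5621, 0.2133, 0.1508]
eef_rot: [-0.133, 0.991, 0.0, 0.001]
ft_force: [0.2, 0.0, -0.2]
width: 0.0456
grip_force: 20.0
```

```bash
python3 -c "
from h import *
avg(4);go([.5613,.2135,.13],105)"
```

```text
t 16.25 mean [0.562  0.2133 0.1506] sd [0.0001 0.     0.0002] F [ 0.17 -0.2  -1.01] [0.65 0.38 0.13] yaw 105.25 w 0.0458
t 16.25 pos [0.5619 0.2133 0.1504] close deg 105.25 F [-0.37 -0.03 -0.87] w 0.0458 grip 20.0
 turn [0.0003 0.0013 0.0044] shift [0.0005 0.0004 0.0204]
```

play_rows --increments "0 0 0 0.0005 0 0.005 0.4;0 0 0 0.0005 0 0.01 0.4;0 0 0 0.0005 0 0.015 0.4;0 0 0 0.0005 0 0.02 0.4;0 0 0 0.0005 0 0.02 0.4;0 0 0 0.0005 0 0.02 0.4"

```text
time: 16.85
ee_pos: [0.5609, 0.2129, 0.1294]
eef_rot: [-0.133, 0.991, -0.0, -0.0]
ft_force: [0.7, -0.4, -1.7]
width: 0.046
grip_force: 20.0
```

```bash
python3 -c "
from h import *
avg(4);go([.5613,.2135,.13],105);pointer()"
```

```text
t 17.05 mean [0.5611 0.213  0.1298] sd [0.     0.     0.0001] F [-0.01 -0.06 -1.32] [0.23 0.46 0.58] yaw 105.25 w 0.0457
t 17.05 pos [0.5612 0.213  0.1299] close deg 105.25 F [-0.23 -0.78 -1.2 ] w 0.0457 grip 20.0
 turn [0.0001 0.0005 0.0044] shift [-0.0002  0.0005 -0.0001]
['side', 27, np.float64(303.52), np.float64(214.59), 'top', 0, None, None]
```

The pointer hasn't moved, so the second nut slid straight over the post. I'll lower it, release it and lift away.

play_rows --increments "0 0 0 0 0 0.007 0.4;0 0 0 0 0 0.014 0.4;0 0 0 0 0 0.02 0.4;0 0 0 0 0 0.025 0.4;0 0 0 0 0 0.03 0.4;0 0 0 0 0 0.033 0.4;0 0 0 0 0 0.033 0.4;0 0 0 0 0 0.033 0.4"

```text
time: 17.95
ee_pos: [0.561, 0.213, 0.0967]
eef_rot: [-0.133, 0.991, 0.0, -0.0]
ft_force: [-0.4, 0.6, 0.4]
width: 0.0455
grip_force: 20.0
```

```bash
python3 -c "
from h import *
avg(2);pointer()"
```

```text
t 18.05 mean [0.561  0.213  0.0968] sd [0. 0. 0.] F [-1.57 -0.2  -0.18] [0.21 1.02 0.08] yaw 105.25 w 0.0459
['side', 12, np.float64(305.83), np.float64(219.67), 'top', 0, None, None]
```

play_rows --increments "0 0 0 0 0 0 0.6;0 0 0 0 0 0 0.75;0 0 0 0 0 0 0.75;0 0 0 0 0 -0.01 0.75;0 0 0 0 0 -0.03 0.75;0 0 0 0 0 -0.07 0.8;0 0 0 0 0 -0.12 0.8;0 0 0 0 0 -0.165 0.8"

```text
time: 18.95
ee_pos: [0.5609, 0.2128, 0.2647]
eef_rot: [-0.133, 0.991, 0.0, 0.001]
ft_force: [0.9, 1.1, -0.3]
width: 0.0692
grip_force: 0.0
```

play_rows --increments "0 0 0 0 0 -0.005 0.8;0 0 0 0 0 -0.005 0.8;0 0 0 0 0 -0.005 0.8;0 0 0 0 0 -0.005 0.8;0 0 0 0 0 -0.005 0.8"

```text
time: 19.45
ee_pos: [0.5605, 0.2128, 0.2653]
eef_rot: [-0.133, 0.991, -0.0, -0.001]
ft_force: [-0.8, -0.0, 0.6]
width: 0.0699
grip_force: 0.0
```

```bash
python3 -c "
from h import *
pointer();pan()
rim(.124,(.562,.2137),'pics/w5.png')
c=camera('side')['color'][185:245,255:335];cv2.imwrite('pics/s5.png',cv2.resize(c,(800,600),interpolation=cv2.INTER_CUBIC)[:,:,::-1])
go([.478,-.187,.131],86.5)"
```

```text
['side', 16, np.float64(305.38), np.float64(218.75), 'top', 0, None, None]
pan blob [275 218  21  11 107]
rim [0.5592 0.2124] r 0.0125 n 45 px [[318.7 227.8]]
t 19.7 pos [0.5609 0.2129 0.2663] close deg 105.25 F [ 0.54 -0.78  0.1 ] w 0.0696 grip 0.0
 turn [-1.000e-04 -4.000e-04  3.273e-01] shift [ 0.1852 -0.364   0.1354]
```

View pics/s5.png

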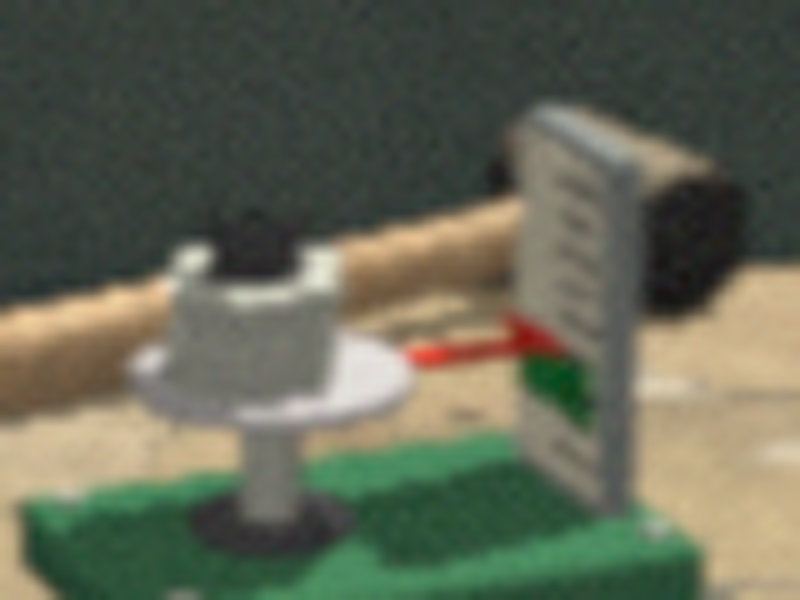

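The side crop shows both nuts stacked on the post, with the red pointer at about the upper edge of the green band. I need a subpixel estimate of the sink before deciding on a third nut.

Run:
```python
from h import *
c=camera('side');now=np.mean([camera('side')['color'].astype(float) for _ in range(6)],0)
ref=cv2.imread('pics/side0.png')[:,:,::-1].astype(float)
# empty pan fit -> d0 by radius/triangulation ~.105 ; project pointer line points for d range
u=np.array([np.cos(np.radians(14.5)),np.sin(np.radians(14.5))]);pm=np.array([.567,.219])
for nm,im in (('ref',ref),('now',now)):
    red=np.clip(im[...,0]-1.3*np.maximum(im[...,1],im[...,2])-10,0,None)
    out=[]
    for x in range(296,312):
        col=red[200:235,x]
        if col.sum()>40: out.append((x,round((col*np.arange(200,235)).sum()/col.sum(),2)))
    print(nm,out)
    hsv=cv2.cvtColor(im.clip(0,255).astype(np.uint8),cv2.COLOR_RGB2HSV)
    g=im[...,1]-np.maximum(im[...,0],im[...,2]);
    print('band g rows',[(x,[y for y in range(210,236) if g[y,x]>15]) for x in range(306,316,2)])
    # pan bottom edge (below, front): brightness per column
    for x in (272,278,284,290):
        v=im[205:235,x].mean(1);print(x,v.astype(int))
print(np.diff(proj(c,[[*(pm+.05*u),z] for z in (.105,.095,.085,.075,.065)])[:,1]))
```

```text
ref [(296, np.float64(210.59)), (297, np.float64(210.88)), (298, np.float64(210.75)), (299, np.float64(210.54)), (300, np.float64(210.39)), (301, np.float64(210.33)), (302, np.float64(210.25)), (303, np.float64(210.17)), (304, np.float64(210.12)), (305, np.float64(209.81)), (306, np.float64(209.01)), (307, np.float64(208.74)), (308, np.float64(208.86)), (309, np.float64(209.24)), (310, np.float64(209.57))]
band g rows [(306, [229, 230, 231, 232, 233, 234, 235]), (308, [218, 219, 220, 221, 222, 223, 232, 233, 234, 235]), (310, [219, 220, 221, 222, 223, 224, 225, 234, 235]), (312, [221, 222, 223, 224, 225, 226, 235]), (314, [222, 223, 224, 226, 227])]
272 [ 59  60  57  76 148 214 223 208 151 123 128 120 110  96  91  86  83  93
 121 165 172 172 157 159 173 175 171 158 121 101]
278 [ 41  46  51  45  41  45  46  48  64 131 201 204 143 110  98  94 102 117
 154 161 162 162 143 151 160 162 152 119 101  93]
284 [ 46  42  47  68  81  81  69  75 133 204 222 210 149 111 102 100 103 112
 112 113 120 115 112 115 109 108 104  99 101 100]
290 [ 60  59  60 118 201 221 223 220 223 222 211 158 119 101 
[... 516 characters left out ...]
2, 223, 224, 232, 233, 234, 235]), (310, [221, 222, 223, 224, 225, 234, 235]), (312, [221, 222, 223, 224, 225, 226, 235]), (314, [222, 223, 226])]
272 [ 59  56  58  56  74 112 136 164 199 157 127 120 123 120 122 121 109 106
 115 120 121 120 138 156 174 174 172 157 120  96]
278 [ 58  55  46  45  43  46  43  50 113 181 153 117 107 107 110 114 111 110
 108 111 128 148 136 151 160 162 154 118  93  77]
284 [ 59  55  50  49  64  75  79 115 163 168 128 110 109 110 112 112 110 109
 110 143 197 192 137 114 112 111 102 100 100  95]
290 [ 59  58  59 102 163 166 144 120 106  96  91 107 148 175 215 224 223 222
 223 222 201 148 136 146 138 113 103 103 100  85]
[3.35671738 3.34135211 3.32600532 3.31067853]
```

The pointer shifted 28.2 mm from empty, and empty was about 10–11 mm. The sink is therefore about 38.5–39 mm, just short of the 40 mm edge. One more nut (about 14 mm) brings it to about 53 mm, well inside the band. Next I'll fetch the nut at (416,298).

play_rows --increments "0 0 0.08 0.018 -0.036 0 0.8;0 0 0.16 0.039 -0.077 0 0.8;0 0 0.24 0.06 -0.118 0 0.8;0 0 0.327 0.081 -0.159 0 0.8;0 0 0.327 0.102 -0.2 0.01 0.8;0 0 0.327 0.123 -0.24 0.025 0.8;0 0 0.327 0.142 -0.278 0.05 0.8;0 0 0.327 0.16 -0.312 0.08 0.8"

```text
time: 20.85
ee_pos: [0.4886, -0.1324, 0.1868]
eef_rot: [0.031, 1.0, 0.0, 0.001]
ft_force: [1.4, 0.5, -1.2]
width: 0.0696
grip_force: 0.0
```

```bash
python3 -c "
from h import *
go([.478,-.187,.131],86.5)"
```

```text
t 20.85 pos [ 0.4886 -0.1324  0.1868] close deg 86.47 F [ 1.42  0.53 -1.16] w 0.0696 grip 0.0
 turn [ 0.0001  0.0028 -0.0005] shift [ 0.0074 -0.0552  0.0558]
```

play_rows --increments "0 0 0 0.005 -0.035 0.03 0.8;0 0 0 0.0075 -0.055 0.05 0.8;0 0 0 0.0075 -0.055 0.056 0.8;0 0 0 0.0075 -0.055 0.056 0.8;0 0 0 0.0075 -0.055 0.056 0.8;0 0 0 0.0075 -0.055 0.056 0.8"

```text
time: 21.45
ee_pos: [0.4789, -0.1836, 0.1315]
eef_rot: [0.029, 1.0, 0.0, 0.001]
ft_force: [0.6, -0.2, 0.4]
width: 0.0697
grip_force: 0.0
```

```bash
python3 -c "
from h import *
avg(4)
c,f=nutfit()
go([*c,.0035],min((f+60*k for k in range(4)),key=lambda q:abs(q-87)))"
```

```text
t 21.65 mean [ 0.4786 -0.1839  0.1312] sd [0.0002 0.0002 0.0002] F [-0.08 -0.14  0.01] [0.58 0.69 0.64] yaw 86.59 w 0.0695
stats [ 288  206   56   61 1563] outer ctr [ 0.4779 -0.187 ] flats 27 87 147 w 0.0455 0.0521
bore ctr [ 0.478 -0.187] 0.0154
t 21.7 pos [ 0.4782 -0.1843  0.1309] close deg 86.55 F [-0.37  0.07 -0.5 ] w 0.0697 grip 0.0
 turn [ 0.0001  0.0006 -0.0078] shift [ 0.0002 -0.0028  0.1274]
```

play_rows --increments "0 0 0 0 -0.0025 0.03 0.8;0 0 0 0 -0.0025 0.07 0.8;0 0 0 0 -0.0025 0.1 0.8;0 0 0 0 -0.0025 0.12 0.8;0 0 0 0 -0.0025 0.127 0.8;0 0 0 0 -0.0025 0.127 0.8;0 0 0 0 -0.0025 0.127 0.8"

```text
time: 22.4
ee_pos: [0.4785, -0.1873, 0.0046]
eef_rot: [0.03, 1.0, -0.0, 0.001]
ft_force: [-0.0, -0.1, 0.1]
width: 0.0698
grip_force: 0.0
```

```bash
python3 -c "
from h import *
avg(2);go([.478,-.187,.0035],87)"
```

```text
t 22.5 mean [ 0.4787 -0.1873  0.0048] sd [0. 0. 0.] F [-0.75 -0.12 -0.09] [0.08 0.43 0.18] yaw 86.52 w 0.0695
t 22.5 pos [ 0.4787 -0.1873  0.0048] close deg 86.52 F [-0.67 -0.55 -0.27] w 0.0695 grip 0.0
 turn [-0.      0.0021 -0.0085] shift [0.0007 0.0002 0.0013]
```

play_rows --increments "0 0 0 0.0005 0 0.001 0.5;0 0 0 0.0005 0 0.001 0.4;0 0 0 0.0005 0 0.001 0.4;0 0 0 0.0005 0 0.001 0.4;0 0 0 0.0005 0 0.001 0.4;0 0 0 0.0005 0 0.001 0.4" --grip_force 20

```text
time: 23.1
ee_pos: [0.4773, -0.187, 0.0027]
eef_rot: [0.03, 1.0, 0.0, 0.0]
ft_force: [-1.0, 1.3, 2.5]
width: 0.0459
grip_force: 20.0
```

```bash
python3 -c "
from h import *
go([.5615,.2136,.269],105)"
```

```text
t 23.1 pos [ 0.4773 -0.187   0.0027] close deg 86.52 F [-1.04  1.28  2.48] w 0.0459 grip 20.0
 turn [ 1.000e-04  2.000e-04 -3.226e-01] shift [-0.0597  0.405  -0.2662]
```

play_rows --increments "0 0 0 0 0 -0.01 0.4;0 0 0 0 0 -0.04 0.4;0 0 0 0 0 -0.085 0.4;0 0 0 0 0 -0.13 0.4;0 0 0 -0.003 0.02 -0.17 0.4;0 0 0 -0.008 0.055 -0.2 0.4;0 0 -0.08 -0.014 0.095 -0.22 0.4;0 0 -0.16 -0.02 0.138 -0.24 0.4"

```text
time: 23.9
ee_pos: [0.5055, -0.0499, 0.2445]
eef_rot: [-0.05, 0.999, -0.0, 0.001]
ft_force: [0.3, 1.0, -2.1]
width: 0.0458
grip_force: 20.0
```

```bash
python3 -c "
from h import *
go([.5610,.2125,.269],105)"
```

```text
t 23.9 pos [ 0.5055 -0.0499  0.2445] close deg 95.76 F [ 0.35  0.99 -2.05] w 0.0458 grip 20.0
 turn [-0.0003  0.0015 -0.1613] shift [-0.0816  0.2555 -0.0244]
```

play_rows --increments "0 0 -0.05 -0.012 0.04 -0.012 0.4;0 0 -0.1 -0.026 0.08 -0.024 0.4;0 0 -0.16 -0.04 0.125 -0.024 0.4;0 0 -0.16 -0.054 0.17 -0.024 0.4;0 0 -0.16 -0.067 0.21 -0.024 0.4;0 0 -0.16 -0.077 0.24 -0.024 0.4;0 0 -0.16 -0.081 0.2545 -0.024 0.4;0 0 -0.16 -0.081 0.2545 -0.024 0.4"

```text
time: 24.7
ee_pos: [0.5605, 0.2127, 0.2663]
eef_rot: [-0.131, 0.991, -0.0, -0.0]
ft_force: [-0.7, -1.4, -1.0]
width: 0.0458
grip_force: 20.0
```

play_rows --increments "0 0 0 0 0 0 0.4;0 0 0 0 0 0 0.4;0 0 0 0 0 0 0.4"

```text
time: 25.0
ee_pos: [0.5612, 0.2091, 0.267]
eef_rot: [-0.128, 0.992, -0.0, 0.0]
ft_force: [-0.7, -0.6, -0.8]
width: 0.0454
grip_force: 20.0
```

```bash
python3 -c "
from h import *
avg(3);rim(.124,(.562,.2137),'pics/w6.png');go([.5612,.2135,.137],105);pointer()
pm=np.array([.5619,.2137]);w=camera('wrist');s=read_state();print(proj(w,[[*pm,.124]],s))
a=w['color'].mean(2).astype(int)
for y in range(196,262,3): print(y,a[y,290:350:3])"
```

```text
t 25.15 mean [0.5611 0.2097 0.2669] sd [0.     0.0002 0.0001] F [-0.19  0.71 -1.22] [0.27 0.22 0.36] yaw 104.77 w 0.0457
rim [0.5589 0.2124] r 0.0125 n 43 px [[321.6 227.8]]
t 25.2 pos [0.561  0.2102 0.2667] close deg 104.81 F [-0.34  1.43 -1.31] w 0.0455 grip 20.0
 turn [ 0.0001  0.0002 -0.0033] shift [-0.001   0.0031  0.1297]
['side', 15, np.float64(305.67), np.float64(218.67), 'top', 0, None, None]
[[321.62225032 231.19432825]]
196 [ 72  70  66  67 126 142 139 140 142 142 109 114 143 142 142 142 143 222
 230 191]
199 [ 67  65  68 138 137 137 137 137 125 110 139 109 127 119 139 140 140 147
 222 223]
202 [ 66  63 135 142 143 141 127 112 106 187 241 176 154 116 111 129 144 146
 225 226]
205 [ 63 174 136 139 137 112 111 137 144 145 142 146 212 216 126 128 106 145
 227 229]
208 [ 84 192 141 120 119 163 169 145 144 147 142 144 145 148 216 205 103 125
 189 228]
211 [193 226 137 117 215 218 143 144 139 102  96  99 120 146 222 221 222 190
 178 228]
214 [223 224 153 234 236 191 142 105  32  33  33  30  35  72 182 223 225 239
 216 225]
217 [222 222 143 228 238 160 143  29  30  35  39  35  32
[... 548 characters left out ...]
232]
238 [227 225 226 230 234 223 149  58 101 119 116 117 124  78 104 191 233 235
 219 231]
241 [174 227 227 217 218 219 222 176 149  61  58  58  71 201 184 221 219 219
 227 228]
244 [ 74 226 225 224 220 217 218 219 189 167 171 216 220 195 220 218 208 230
 232 231]
247 [ 61 123 226 227 226 225 203 189  88  72  78  89 199 221 220 230 232 229
 231 231]
250 [ 65  63 181 230 232 233 103  72  74  78  85  83  83 101 230 233 231 232
 232 232]
253 [ 64  66  62 178 131  72  77  79  78 156 159  86  88  84  82 146 233 234
 233 234]
256 [ 65  65  71  72  74  75  73 110 131 174 226 134 116  87  89  86  82 171
 233 120]
259 [ 73  76  76  76  76 100 131 136 137 136 135 136 136 136 112  86  88  82
  81 100]
```

```bash
python3 -c "
import cv2,numpy as np
t=[cv2.resize(cv2.imread(f'pics/{n}.png')[185:285,275:365],(396,440),interpolation=cv2.INTER_CUBIC) for n in ('w5','w6')]
cv2.imwrite('pics/w56.png',np.hstack(t))"
```

```text
(no output)
```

View pics/w56.png

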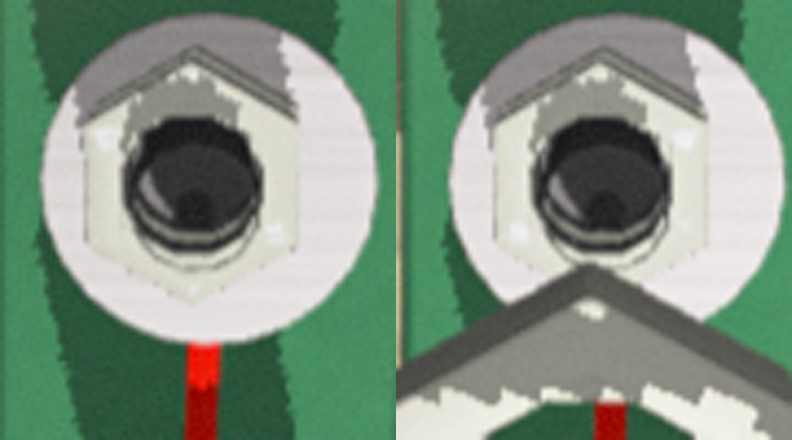

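The crop shows the post's faint rim ring with its bottom at about row 246 in both frames, which matches the predicted centre (321.6, 231.2). The stronger dark edge is the nut's bore, so the post has not moved. I'll lower the third nut.

play_rows --increments "0 0 0 -0.001 0.002 0.02 0.4;0 0 0 -0.001 0.002 0.05 0.4;0 0 0 -0.001 0.002 0.08 0.4;0 0 0 -0.001 0.002 0.105 0.4;0 0 0 -0.001 0.002 0.12 0.4;0 0 0 -0.001 0.002 0.127 0.4;0 0 0 -0.001 0.002 0.127 0.4;0 0 0 -0.001 0.002 0.127 0.4"

```text
time: 26.15
ee_pos: [0.5621, 0.2132, 0.1408]
eef_rot: [-0.129, 0.992, 0.0, 0.001]
ft_force: [-0.8, -0.8, -1.8]
width: 0.0457
grip_force: 20.0
```

```bash
python3 -c "
from h import *
avg(4);go([.5612,.2135,.115],105);pointer()"
```

```text
t 26.35 mean [0.5621 0.2132 0.1408] sd [0.0001 0.     0.0002] F [-0.21  0.05 -1.18] [0.49 0.12 0.3 ] yaw 104.85 w 0.0458
t 26.35 pos [0.5619 0.2132 0.1406] close deg 104.86 F [ 0.11  0.01 -1.39] w 0.0458 grip 20.0
 turn [ 0.0004  0.0015 -0.0025] shift [0.0006 0.0005 0.0255]
['side', 15, np.float64(305.87), np.float64(218.67), 'top', 1, np.float64(243.0), np.float64(230.0)]
```

play_rows --increments "0 0 0 0.0006 0.0004 0.006 0.4;0 0 0 0.0006 0.0004 0.011 0.4;0 0 0 0.0006 0.0004 0.016 0.4;0 0 0 0.0006 0.0004 0.02 0.4;0 0 0 0.0006 0.0004 0.024 0.4;0 0 0 0.0006 0.0004 0.024 0.4;0 0 0 0.0006 0.0004 0.024 0.4"

```text
time: 27.15
ee_pos: [0.5608, 0.2132, 0.1156]
eef_rot: [-0.129, 0.992, 0.0, -0.0]
ft_force: [-0.2, -1.1, -1.9]
width: 0.0458
grip_force: 20.0
```

```bash
python3 -c "
from h import *
avg(3);go([.5612,.2135,.098],105);pointer()"
```

```text
t 27.3 mean [0.5609 0.2132 0.1158] sd [0.     0.     0.0001] F [ 0.15  0.56 -1.18] [0.21 0.36 0.4 ] yaw 104.85 w 0.0459
t 27.3 pos [0.5609 0.2133 0.1158] close deg 104.85 F [ 0.24  0.07 -1.7 ] w 0.0459 grip 20.0
 turn [ 0.0002  0.0005 -0.0026] shift [-0.0003  0.0002  0.0178]
['side', 14, np.float64(305.71), np.float64(218.64), 'top', 0, None, None]
```

The pointer hasn't moved, so the third nut is over the post. I'll lower, release and lift.

play_rows --increments "0 0 0 0 0 0.005 0.4;0 0 0 0 0 0.01 0.4;0 0 0 0 0 0.015 0.4;0 0 0 0 0 0.019 0.4;0 0 0 0 0 0.019 0.4;0 0 0 0 0 0.019 0.4"

```text
time: 28.0
ee_pos: [0.5606, 0.2131, 0.0965]
eef_rot: [-0.129, 0.992, -0.0, -0.0]
ft_force: [-0.4, 0.8, 0.7]
width: 0.0458
grip_force: 20.0
```

play_rows --increments "0 0 0 0 0 0 0.6;0 0 0 0 0 0 0.75;0 0 0 0 0 0 0.75;0 0 0 0 0 -0.01 0.75;0 0 0 0 0 -0.03 0.75;0 0 0 0 0 -0.07 0.8;0 0 0 0 0 -0.12 0.8;0 0 0 0 0 -0.165 0.8"

```text
time: 28.8
ee_pos: [0.5606, 0.213, 0.2648]
eef_rot: [-0.129, 0.992, 0.0, 0.001]
ft_force: [0.3, 1.2, 0.0]
width: 0.0693
grip_force: 0.0
```

play_rows --increments "0 0 0 0 0 0 0.8;0 0 0 0 0 0 0.8;0 0 0 0 0 0 0.8;0 0 0 0 0 0 0.8;0 0 0 0 0 0 0.8"

```text
time: 29.3
ee_pos: [0.5603, 0.213, 0.2605]
eef_rot: [-0.129, 0.992, -0.0, -0.001]
ft_force: [-0.2, -0.6, -0.1]
width: 0.0696
grip_force: 0.0
```

Run:
```python
from h import *
im=np.mean([camera('side')['color'].astype(float) for _ in range(6)],0)
ref=cv2.imread('pics/side0.png')[:,:,::-1].astype(float)
for a in (ref,im):
    red=np.clip(a[...,0]-1.3*np.maximum(a[...,1],a[...,2])-10,0,None)
    print([(x,round((red[200:240,x]*np.arange(200,240)).sum()/red[200:240,x].sum(),2)) for x in range(297,308) if red[200:240,x].sum()>40])
g=im[...,1]-np.maximum(im[...,0],im[...,2]);print([(x,[y for y in range(212,234) if g[y,x]>15]) for x in range(306,316,2)])
for x in (272,278,284,290): print(x,im[195:235,x].mean(1).astype(int))
go([.56,.21,.26],105)
c=camera('wrist');cv2.imwrite('pics/w7.png',c['color'][:,:,::-1])
nutfit(.06+.045,box=(275,180,365,272))
```

```text
[(297, np.float64(210.88)), (298, np.float64(210.75)), (299, np.float64(210.54)), (300, np.float64(210.39)), (301, np.float64(210.33)), (302, np.float64(210.25)), (303, np.float64(210.17)), (304, np.float64(210.12)), (305, np.float64(209.81)), (306, np.float64(209.01)), (307, np.float64(208.74))]
[(297, np.float64(225.31)), (298, np.float64(225.07)), (299, np.float64(224.8)), (300, np.float64(224.67)), (301, np.float64(224.6)), (302, np.float64(224.56)), (303, np.float64(224.45)), (304, np.float64(224.32)), (305, np.float64(223.77)), (306, np.float64(222.98)), (307, np.float64(222.96))]
[(306, [229, 230, 231, 232, 233]), (308, [218, 219, 220, 232, 233]), (310, [219, 220, 221, 222]), (312, [221, 222, 223, 224, 225, 226]), (314, [222, 223, 224, 226, 227])]
272 [ 59  59  60  58  60  58  60  59  59  55  57  56  56  57  83 140 178 210
 200 140 114 108 108 112 113 118 121 110 117 126 121 108 112 121 122 122
 127 141 118  96]
278 [ 59  58  60  61  59  59  59  59  60  59  58  55  60 116 183 137  87  74
 124 190 149 112 109 110 109 110 110 107 107 110 113 114 111 106 111 121
 131 120 100  77]
284 [ 60  60  60  58  58  58  58  59  60  58  57  58  58  96 156 155 111 131
 183 156 117 110 109 112 112 113 111 110 111 115 112 112 109 111 129 170
 184 138 106  94]
290 [ 60  60  61  59  61  60  59  58  59  58  58  57  58 104 164 168 146 120
 104  95  91 108 138 117 120 161 173 181 201 219 223 222 222 222 221 201
 143 108 101  86]
t 29.6 pos [0.5607 0.2132 0.2614] close deg 104.85 F [-0.27  0.73  0.14] w 0.0695 grip 0.0
 turn [ 0.     -0.0002 -0.0026] shift [ 0.0015 -0.0029  0.0014]
stats [ 285  191   75   69 2716] outer ctr [0.5603 0.2168] flats 30 90 150 w 0.0612 0.0703
bore ctr [0.5618 0.2131] 0.016
```

The pointer has sunk 42.9 mm from empty, so the joint is at about 53 mm and at most 58 mm by the least favourable reading. That is inside the band. The top nut's bore is centred at (0.5618, 0.2131) on the post, and the gripper is clear. Handing in.

```bash
python3 -c "
from bench import *
print(close_job())"
```

```text
the job is handed in; nothing more can be done
None
```

I threaded three steel nuts over the post one at a time and handed the job in after about 30 s on the robot's clock. My camera reading puts the pointer inside the green band at about 53 mm, the second nut having stopped at about 38–39 mm, just short of it; the hand-in call returned no verdict.

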